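# Sweep the board offcuts into the scrap bay

### The job

Clear the outfeed bench: with the fingers, sweep the two bare-wood offcuts (a short strip and a round plug) along the bench top into the three-walled plywood scrap bay, so that both lie flat and wholly inside, behind the line of the bay's open mouth. Only slide them on the bench: do not pick them up or carry them. Leave all the other things on the bench where they are.

Things in the scene. Friction and masses are not known exactly. Their poses are not given: they have to be found in the camera images.
- bay: Scrap bay fixed on the bench: three plywood walls 35 mm high, 12 mm thick, no sill; its floor is the bench top. Inner space 220 (x) by 150 mm (y). Origin: centre of the inner floor, z = 0. Side walls' inner faces at x = -110 and +110 mm, back wall at y = +75 mm; the open mouth is the whole side at y = -75 mm, facing the robot's right (world -y), turned by up to 0.3 rad.
- strip: Offcut: bare light-wood bar 80 x 30 x 22 mm (long along its x), lying flat, loose, about 35 g. Origin: its centre, 11 mm above the bench.
- strip_end_a (a point): Middle of the strip's end face at its +x, 40 mm from its centre.
- strip_end_b (a point): Middle of the strip's end face at its -x, 40 mm from its centre.
- plug: Offcut: bare light-wood round plug, 46 mm across and 22 mm high, lying on its flat face, loose, about 28 g. Origin: its centre, 11 mm above the bench.
- gauge: Not to be moved: small upright aluminium setting block, 30 x 30 mm and 40 mm high, standing loose among the offcuts. Origin: centre of its underside.
- roll: Not to be moved: flat ring-shaped roll of wood-coloured edging, 110 mm across, hole 60 mm, 26 mm high, far side of the bench. Origin: centre of its underside.
- tape: Not to be moved: black tape measure lying flat, 70 x 66 x 36 mm, far side of the bench. Origin: centre of its underside.
- sample: Not to be moved: white edged sample board lying flat, 122 x 70 x 18 mm (long along its x), far side of the bench. Origin: centre of its underside.
- driver: Not to be moved: screwdriver lying along its x, about 0.2 m long, on the robot's right. Origin: under the middle part of it, on the bench.
- mug: Not to be moved: mug, 76 mm across and 90 mm high, with a handle, on the left beyond the bay. Origin: centre of its underside.
- glue: Not to be moved: closed white bottle, 60 mm across and 150 mm high, far right. Origin: centre of its underside.

How it is judged:
By the outcome, as a careful person would: the job done as asked, in the order asked, and still so for the second after the job is handed in, with the robot touching nothing.
It also fails if it takes over 67 s, if anything falls off the work surface, if the arm or the gripper's body presses on something with over 40 N, if the wrist force passes 120 N, or if a joint passes its speed limit or range.

### The arm

A 6-joint arm with a two-finger parallel gripper is mounted at the origin on the work surface. World frame = base frame: x ahead of the robot, y to its left, z up, the work surface at z = 0. Lengths are in m, angles in rad, forces in N, time in s.
With the tool pointing down it reaches from about 0.3 to 0.95 m from the base axis. Payload 3.1 kg.
Tool frame: the origin (TCP) lies midway between the tips of the shut fingers; the grasp point (between the pads) lies 19 mm behind it; z points along the fingers, y is the line along which they close (so a half turn about z gives the same grasp; the last joint's range is limited). The gripper opens to 85 mm and grips with 20 to 120 N. Pads are 22 mm wide; open, the fingers measure 114 mm over their backs; the gripper's body (76 mm by 85 mm) begins 54 mm behind the grasp point. The pads swing forward as they close: fully open they stand 13 mm farther back than shut.
Start: joints at [-1.351, 0.308, 1.634, -0, 1.2, -0.07], TCP at [0.179, -0.599, 0.231] pointing down, gripper open.
Joint ranges: [-3.06, 3.06], [-0.79, 1.96], [0.05, 2.63], [-1.19, 4.34], [0.05, 2.64], [-2.94, 2.94]. Speed limits (rad/s): [2.79, 2.79, 3.14, 3.14, 3.14, 3.14].

### API

Orientations are given as a unit quaternion [x, y, z, w].
In Python, from bench import state, grab_frame, hand_in, search_frame gives the robot as it stands. The module is installed in compiled form; this text tells all that it offers.
- The arm moves only by the tool jog_arm, never from a script. Its arguments are lists of equal length, an entry for each row: "offset": the shift along the tool's x, y, z in mm, a list of three; "dr": the turn, a rotation vector about the tool's x, y, z in degrees, a list of three; "claw": the opening, from 0 (shut) to 1 (fully open). A call has 1 to 8 rows; each row is the pose to reach, as a shift and turn from the pose commanded when the call began, along the tool's axes at that moment; what a row does not reach only later rows make up. A row lasts 1/10 s, in which the tool goes at most 50 mm and 8.59 degrees, less where a joint would pass 70% of its speed; a pose out of reach is approached as far as the arm can. A call with a gripper value outside its range is refused whole. The fingers move at their own pace and stop on an object; "newtons" is the grip in N (left out, the last holds). Time passes only in rows, so rows that repeat a pose let the fingers close. It gives the time, the measured TCP pose, the force, the opening and the grip force at its end, in the units of the state.
- state(): the state, without advancing time (a new reading comes with each control period).
- grab_frame(name): name is "side" or "top" or "wrist"; returns a dict with "image" (384x512x3 uint8, red, green, blue), "mtx" (3x3 intrinsics, pixels), "k1" (the pictures are not rectified: a ray, as slopes to the right and down, at radius r is drawn at 1 + k1 r^2 times it, then the intrinsics apply), "xyz" and "rotation" of the camera in the world. Camera axes: x right, y up, looking along -z (the intrinsics and any distortion apply to the point x, -y, -z); pixel columns grow to the right and rows downward; lengths in m; the calibration is good to about 2 mm. A picture is of the moment at which its call begins. There is no depth.
- hand_in(): hands the job in; it is judged then, once.
Trained networks look in a picture, given as the dict that the camera call returned (one of the last four; its "shot" number tells which), for a name from the list of things; names that differ only in an ending like _2 or _b are one class to them, and where a whole thing is asked for, a point or a joint stands for the part that bears it (a point fixed in the world has none). Each returns a list of dicts, best first, with "confidence" (0 to 1); they miss things now and then, are a little off and sometimes report something else, mostly with a low value. They report only what shows in the picture. A call takes as long as a camera call.
- search_frame(picture, name): "xy" ([column, row] in pixels, amid what is visible of it).
The state is a dict: "clock": time; "joint_positions": joint angles; "qvel": joint speeds; "joint_efforts": joint torques, N m; "ee_pos": TCP position; "eef_rot": TCP orientation; "ft_force": force on the tool from outside, world axes, zero at the start; "moment": the same for the moment, N m; "gripper_width": finger opening in m; "gripper_force": force on a finger pad.
Only numpy, scipy, OpenCV 4.12 (cv2) and the standard library are available. Lean on these libraries where they do the work, as an engineer would, in place of code of your own. Each camera call takes 0.05 s, during which the arm holds its last target. There are 200 camera calls.

## Working session

There is one attempt and no reset: what is moved stays moved. The work goes in short steps, Python scripts to look and compute and a tool call to move; the robot and the scene stay as the last step left them, time stands still between calls to the robot, and variables do not carry over. Pictures are saved under pics/ and viewed, at most 10 in all, crops included, and the job is handed in when it is done.

Besides the shell and the picture viewer there is one more tool, called after "Emit:" in YAML: its name, and indented under it one key for each argument. jog_arm: Moves the arm, as the interface text tells. Its arguments: {"type":"object","properties":{"offset":{"type":"array","items":{"type":"array","items":{"type":"number"}}},"dr":{"type":"array","items":{"type":"array","items":{"type":"number"}}},"claw":{"type":"array","items":{"type":"number"}},"newtons":{"type":"number"}},"required":["offset","dr","claw"]}

```bash
mkdir -p pics; cat > h.py <<'E'
import numpy as np, cv2
from bench import state, grab_frame, hand_in, search_frame
from scipy.spatial.transform import Rotation as R
def rot(f):
    r=np.array(f["rotation"],float)
    return r if r.shape==(3,3) else R.from_quat(r).as_matrix()
def plane(f,uv,z):
    K=np.array(f["mtx"]);d=((np.array(uv,float)-K[:2,2])/[K[0,0],K[1,1]])
    s=d.copy()
    for _ in range(20): s=d/(1+f["k1"]*(s@s))
    v=rot(f)@np.array([s[0],-s[1],-1]);p=np.array(f["xyz"])
    return (p+v*(z-p[2])/v[2])[:2]
def proj(f,P):
    c=rot(f).T@(np.array(P,float)-f["xyz"]);s=np.array([c[0],-c[1]])/-c[2]
    s=s*(1+f["k1"]*(s@s));K=np.array(f["mtx"]);return K[:2,:2]@s+K[:2,2]
def save(f,n,s=1.5):cv2.imwrite("pics/"+n,cv2.resize(f["image"][:,:,::-1],None,fx=s,fy=s))
E
python3 - <<'E'
from h import *
s=state();print(s)
H=dict(bay=.02,strip=.011,strip_end_a=.011,plug=.011,gauge=.02,roll=.013,tape=.018,sample=.009,driver=.012,mug=.045,glue=.075)
for n in("top","side"):
    f=grab_frame(n);save(f,n+".png");print(n,f["xyz"],f["k1"],f["mtx"])
    for k,z in H.items():
        print(k,[(np.round(d["xy"]).tolist(),round(d["confidence"],2),plane(f,d["xy"],z).round(3).tolist()) for d in search_frame(f,k)[:2]])
E
```

```text
{'clock': 0.0, 'joint_positions': array([-1.35071726e+00,  3.09017394e-01,  1.63520649e+00, -3.77022933e-05,
        1.19972047e+00, -6.97182928e-02]), 'qvel': array([-0.00092505, -0.00202971, -0.00032671,  0.0005532 ,  0.00021228,
        0.00033846]), 'joint_efforts': array([-5.76502443e-04, -4.15259099e+01, -2.76663601e+01, -2.87161820e-04,
        1.02249265e-02, -7.15126262e-06]), 'ee_pos': array([ 0.1783671 , -0.59813108,  0.23002989]), 'eef_rot': array([ 9.89518867e-01,  1.44398856e-01, -1.05828108e-04, -1.17121043e-03]), 'ft_force': array([-0.41085838, -0.66853067, -0.58715447]), 'moment': array([ 0.00010379,  0.04207059, -0.01749337]), 'gripper_force': 0.0, 'gripper_width': 0.08547288106909369}
top [0.47620217 0.02229392 1.54906679] -0.052175683282468306 [[462.43636908   0.         262.18093848]
 [  0.         462.43636908 193.98296521]
 [  0.           0.           1.        ]]
bay [([168.0, 216.0], 0.63, [0.505, 0.356]), ([240.0, 140.0], 0.34, [0.767, 0.123])]
strip [([336.0, 236.0], 0.82, [0.456, -0.202]), ([349.0, 210.0], 0.48, [0.541, -0.245])]
strip_end_a [([333.0, 237
[... 701 characters left out ...]
   1.        ]]
bay [([207.0, 150.0], 0.92, [0.513, 0.346])]
strip [([242.0, 269.0], 0.59, [0.445, -0.195]), ([300.0, 173.0], 0.47, [0.768, 0.117])]
strip_end_a [([244.0, 269.0], 0.82, [0.451, -0.196]), ([215.0, 114.0], 0.39, [0.609, 0.559])]
plug [([304.0, 251.0], 0.72, [0.636, -0.198])]
gauge [([279.0, 272.0], 0.78, [0.536, -0.249])]
roll [([345.0, 245.0], 0.72, [0.756, -0.222]), ([242.0, 268.0], 0.56, [0.445, -0.193])]
tape [([277.0, 272.0], 0.48, [0.532, -0.243])]
sample [([242.0, 269.0], 0.71, [0.446, -0.193]), ([206.0, 152.0], 0.51, [0.508, 0.35])]
driver [([248.0, 330.0], 0.84, [0.393, -0.382])]
mug [([217.0, 116.0], 0.9, [0.599, 0.496])]
glue [([351.0, 310.0], 0.57, [0.635, -0.459])]
```

View pics/top.png

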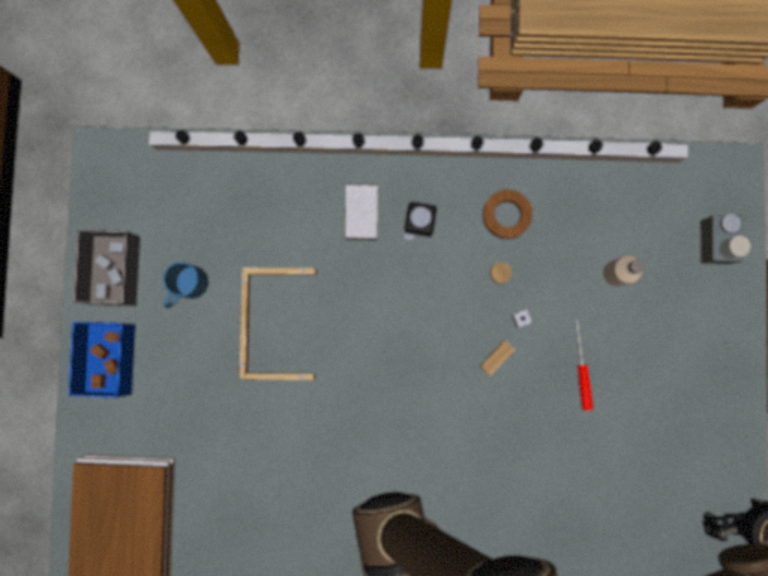

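View pics/side.png

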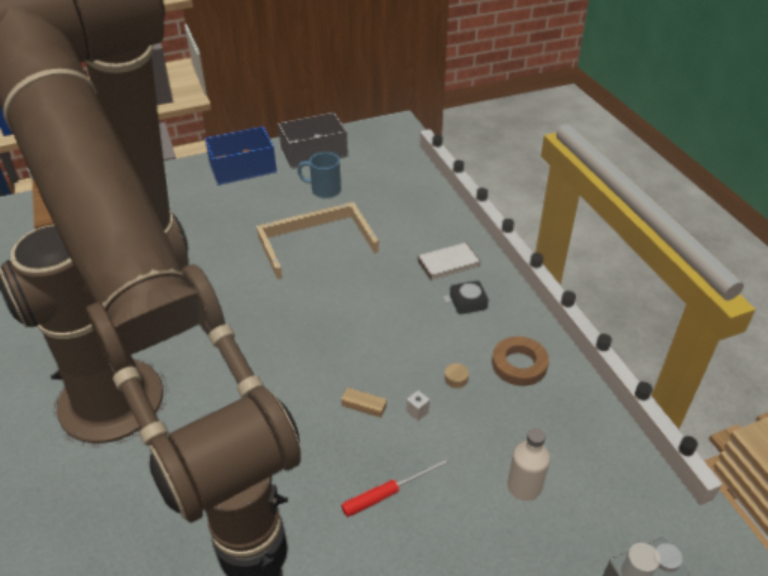

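The top view (1.5x) shows the bay at (243–315, 268–380) with its mouth to the right, the strip at (498,358), gauge (522,318), plug (501,272) and driver (585,365). The network detections agree, apart from a few low-confidence ones. Next I'll measure exact outlines.

```bash
cat >> h.py <<'E'
def blob(f,xy,z,w=26):
    im=f["image"].astype(np.uint8);hsv=cv2.cvtColor(im,cv2.COLOR_RGB2HSV)
    m=((hsv[...,0]>5)&(hsv[...,0]<30)&(hsv[...,1]>70)&(hsv[...,2]>90)).astype(np.uint8)
    n,l,st,c=cv2.connectedComponentsWithStats(m)
    i=1+np.argmin(np.hypot(*(c[1:]-xy).T)+1e3*(st[1:,4]<25))
    pts=np.argwhere(l==i)[:,::-1]
    P=np.array([plane(f,p,z) for p in pts])
    (cx,cy),(a,b),t=cv2.minAreaRect((P*1000).astype(np.float32))
    return P,(round(cx,1),round(cy,1),round(a,1),round(b,1),round(t,1)),P.mean(0).round(4)
E
python3 - <<'E'
from h import *
B=dict(top=[(210,180),(211,251),(161,180),(162,251)],side=[(252,165),(186,181),(235,138),(173,153)])
for n in("top","side"):
    f=grab_frame(n)
    for k,z in(("strip",.022),("plug",.022),("bay",.035)):
        P,r,m=blob(f,search_frame(f,k)[0]["xy"],z);print(n,k,r,m,len(P))
        if k!="bay":print("   z=.011 ->",blob(f,search_frame(f,k)[0]["xy"],.011)[1])
        else:
            h=cv2.approxPolyDP(cv2.convexHull((P*1000).astype(np.float32)),12,True);print(h.reshape(-1,2).round().tolist())
    if n=="side":
        d=[x for x in search_frame(f,"gauge")][0];print("gauge",plane(f,d["xy"],.02))
    else: print("gauge top",plane(f,(348,211.5),.04))
E
```

```text
top strip (447.6, -186.4, 30.1, 79.3, 46.2) [ 0.4481 -0.1863] 221
   z=.011 -> (447.4, -187.9, 30.3, 79.9, 46.2)Traceback (most recent call last):
  File "<stdin>", line 6, in <module>
IndexError: list index out of range
```

Emit:
jog_arm:
  offset:
    - [0,0,0]
    - [0,0,0]
    - [0,0,0]
    - [0,0,0]
    - [0,0,0]
  dr:
    - [0,0,-8]
    - [0,0,-16]
    - [0,0,-24]
    - [0,0,-32]
    - [0,0,-36]
  claw: [0.45,0.45,0.45,0.45,0.45]

```text
clock: 1.9
ee_pos: [0.1786, -0.5989, 0.2312]
eef_rot: [0.896, 0.445, 0.0, -0.0]
ft_force: [0.6, -0.1, -0.0]
gripper_width: 0.0384
gripper_force: 0.0
```

```bash
python3 - <<'E'
from h import *
X=dict(top=dict(strip=(332,238),plug=(334,181),bay=(180,215)),side=dict(strip=(242,268),plug=(304,250),bay=(210,150)))
for n in("top","side"):
    f=grab_frame(n)
    for k,z in(("strip",.022),("plug",.022),("bay",.035)):
        P,r,m=blob(f,X[n][k],z);print(n,k,r,m,len(P))
        if k=="bay":
            h=cv2.approxPolyDP(cv2.convexHull((P*1000).astype(np.float32)),12,True);print(h.reshape(-1,2).round().tolist())
    d=search_frame(f,"gauge")
    if d:print("gauge",plane(f,d[0]["xy"],.02),d[0]["confidence"])
    if n=="top":print("gauge top",plane(f,(348,211.5),.04))
# height of strip & plug from two views via rays to same centre
s=state();print(s["ee_pos"],s["clock"])
E
```

```text
top strip (447.6, -186.4, 30.0, 79.3, 46.2) [ 0.4478 -0.1859] 221
top plug (635.2, -190.7, 42.1, 42.6, 46.1) [ 0.6355 -0.1904] 150
top bay (509.0, 313.0, 240.4, 129.8, 1.3) [0.505  0.3405] 589
[[631.0, 254.0], [627.0, 377.0], [391.0, 374.0], [394.0, 246.0]]
gauge top [ 0.53626651 -0.23709018]
side strip (444.2, -197.7, 42.3, 82.0, 48.2) [ 0.4444 -0.1982] 353
side plug (632.0, -202.9, 53.3, 40.2, 65.3) [ 0.6316 -0.2028] 194
side bay (505.8, 273.8, 245.8, 190.3, 1.2) [0.5063 0.3162] 766
[[618.0, 187.0], [618.0, 369.0], [389.0, 360.0], [386.0, 176.0]]
gauge [ 0.53506085 -0.24655883] 0.61
[ 0.17853038 -0.5989566   0.23126347] 2.1
```

Emit:
jog_arm:
  offset:
    - [45,-4,0]
    - [90,-8,0]
    - [135,-12,0]
    - [180,-16,0]
    - [225,-20,0]
    - [270,-25,20]
    - [315,-29,50]
    - [355,-32,80]
  dr:
    - [0,0,1]
    - [0,0,2]
    - [0,0,3]
    - [0,0,4]
    - [0,0,5]
    - [0,0,6]
    - [0,0,6.6]
    - [0,0,6.6]
  claw: [0.45,0.45,0.45,0.45,0.45,0.45,0.45,0.45]

```text
clock: 2.9
ee_pos: [0.3683, -0.2995, 0.1543]
eef_rot: [0.921, 0.39, 0.001, 0.002]
ft_force: [0.8, -0.5, -0.7]
gripper_width: 0.0385
gripper_force: 0.0
```

Emit:
jog_arm:
  offset:
    - [41,-9,20]
    - [82,-18,50]
    - [82,-18,90]
    - [82,-18,120]
    - [82,-18,135]
    - [82,-18,142]
    - [82,-18,142]
  dr:
    - [0,0,0]
    - [0,0,0]
    - [0,0,0]
    - [0,0,0]
    - [0,0,0]
    - [0,0,0]
    - [0,0,0]
  claw: [0.45,0.45,0.45,0.45,0.45,0.45,0.45]

```text
clock: 3.6
ee_pos: [0.4105, -0.2287, 0.0112]
eef_rot: [0.921, 0.39, -0.0, -0.001]
ft_force: [0.1, -0.4, 1.0]
gripper_width: 0.0385
gripper_force: 0.0
```

```bash
python3 - <<'E'
from h import *
f=grab_frame("wrist");save(f,"w1.png",1);f=grab_frame("top");
im=f["image"][120:300,130:440,::-1];cv2.imwrite("pics/t2.png",cv2.resize(im,None,fx=2.5,fy=2.5,interpolation=2))
for p in[(210,179),(210,252),(161,179),(161,252)]:print(plane(f,p,.035))
E
```

```text
[0.63148749 0.217794  ]
[0.39228164 0.20940767]
[0.62734981 0.38042896]
[0.38742802 0.37026874]
```

View pics/t2.png

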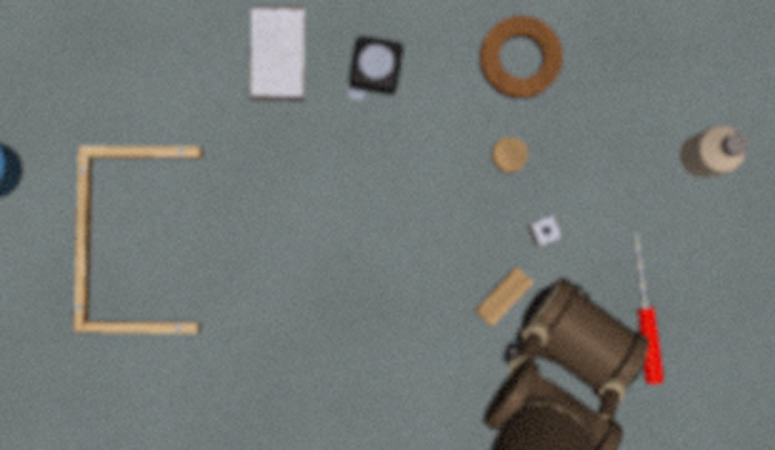

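View pics/w1.png

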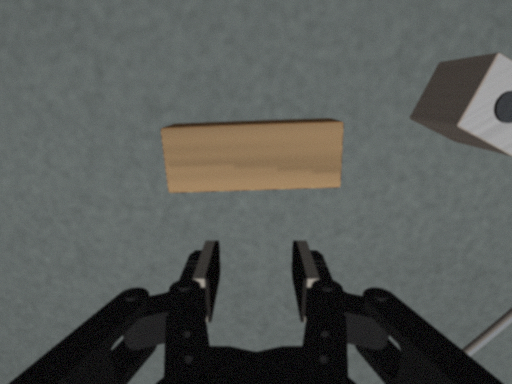

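The wrist view shows the strip at (165–343, 122–190), centred in front of and parallel to the fingers. The gauge is clear at the upper right, so I'll push with a gentle turn.

Emit:
jog_arm:
  offset:
    - [15,0,0]
    - [30,0,0]
    - [45,-1,0]
    - [59.5,-3.7,0]
    - [74,-8.4,0]
    - [87,-14.7,0]
    - [100,-22.7,0]
    - [112.4,-33,0]
  dr:
    - [0,0,0]
    - [0,0,0]
    - [0,0,-7.2]
    - [0,0,-14.4]
    - [0,0,-21.6]
    - [0,0,-28.8]
    - [0,0,-36]
    - [0,0,-43.8]
  claw: [0.45,0.45,0.45,0.45,0.45,0.45,0.45,0.45]

```text
clock: 4.5
ee_pos: [0.4674, -0.1256, 0.0137]
eef_rot: [0.707, 0.708, 0.001, 0.002]
ft_force: [-0.5, -0.2, -0.1]
gripper_width: 0.0381
gripper_force: 0.1
```

```bash
python3 - <<'E'
from h import *
f=grab_frame("wrist");save(f,"w2.png",.8);s=state();print(s["ee_pos"])
E
```

```text
[ 0.46645453 -0.12343352  0.01334426]
```

View pics/w2.png

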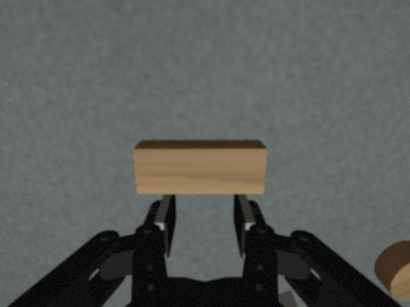

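The strip is seated squarely across both fingers, so I'll push straight into the bay.

Emit:
jog_arm:
  offset:
    - [15,0,3]
    - [40,0,3]
    - [65,0,3]
    - [90,0,3]
    - [115,0,3]
    - [140,0,3]
    - [165,0,3]
    - [190,0,3]
  dr:
    - [0,0,0]
    - [0,0,0]
    - [0,0,0]
    - [0,0,0]
    - [0,0,0]
    - [0,0,0]
    - [0,0,0]
    - [0,0,0]
  claw: [0.45,0.45,0.45,0.45,0.45,0.45,0.45,0.45]

```text
clock: 5.35
ee_pos: [0.4663, 0.0658, 0.0094]
eef_rot: [0.71, 0.705, 0.0, 0.001]
ft_force: [0.3, -0.9, 0.0]
gripper_width: 0.0387
gripper_force: 0.1
```

Emit:
jog_arm:
  offset:
    - [25,0,0]
    - [50,0,0]
    - [75,0,0]
    - [100,0,0]
    - [125,0,0]
    - [150,0,0]
    - [170,0,0]
    - [185,0,0]
  dr:
    - [0,0,0]
    - [0,0,0]
    - [0,0,0]
    - [0,0,0]
    - [0,0,0]
    - [0,0,0]
    - [0,0,0]
    - [0,0,0]
  claw: [0.45,0.45,0.45,0.45,0.45,0.45,0.45,0.45]

```text
clock: 6.15
ee_pos: [0.4669, 0.2512, 0.0094]
eef_rot: [0.709, 0.705, 0.001, 0.0]
ft_force: [0.4, -0.6, 0.3]
gripper_width: 0.0382
gripper_force: 0.2
```

Emit:
jog_arm:
  offset:
    - [12,0,0]
    - [22,0,0]
    - [30,0,0]
    - [30,0,0]
  dr:
    - [0,0,0]
    - [0,0,0]
    - [0,0,0]
    - [0,0,0]
  claw: [0.45,0.45,0.45,0.45]

```text
clock: 6.55
ee_pos: [0.4668, 0.2806, 0.0089]
eef_rot: [0.708, 0.706, 0.0, 0.0]
ft_force: [-0.4, -0.7, 0.5]
gripper_width: 0.0383
gripper_force: 0.0
```

```bash
python3 - <<'E'
from h import *
f=grab_frame("wrist");save(f,"w3.png",.8)
t=grab_frame("top");im=t["image"][120:300,130:440,::-1];cv2.imwrite("pics/t3.png",cv2.resize(im,None,fx=2.5,fy=2.5,interpolation=2))
s=state();print(s["ee_pos"])
d=search_frame(f,"strip");print([(x["xy"],plane(f,x["xy"],.022)) for x in d[:1]])
E
```

```text
[0.46647641 0.2796324  0.00872656]
[([252.5, 209.4], array([0.46641849, 0.31154883]))]
```

View pics/w3.png

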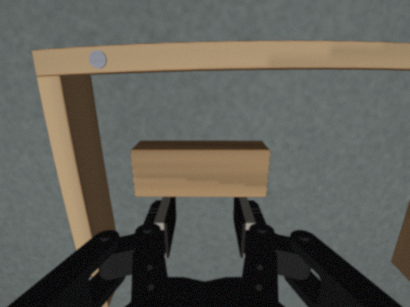

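The strip lies flat between the bay walls, well back from the mouth. Now I'll back off, lift, and go behind the plug.

Emit:
jog_arm:
  offset:
    - [-20,0,0]
    - [-30,0,-10]
    - [-40,0,-55]
    - [-70,10,-100]
    - [-115,25,-120]
    - [-160,40,-120]
    - [-205,55,-120]
    - [-250,70,-120]
  dr:
    - [0,0,0]
    - [0,0,0]
    - [0,0,0]
    - [0,0,-3]
    - [0,0,-6]
    - [0,0,-9]
    - [0,0,-12]
    - [0,0,-12]
  claw: [0.45,0.45,0.35,0.35,0.35,0.35,0.35,0.35]

```text
clock: 7.5
ee_pos: [0.5364, 0.0272, 0.1304]
eef_rot: [0.631, 0.776, 0.001, 0.001]
ft_force: [1.8, 0.4, -0.1]
gripper_width: 0.0298
gripper_force: 0.0
```

```bash
python3 - <<'E'
from h import *
t=grab_frame("top")
for k,z,p in(("plug",.022,(334,181)),("strip",.022,(182,232))):print(k,blob(t,p,z)[1:])
s=state();p=s["ee_pos"];M=R.from_quat(s["eef_rot"]).as_matrix();print(p,M.T@(np.array([.6465,-.253,.13])-p))
E
```

```text
plug ((635.2, -190.7, 42.1, 42.6, 46.1), array([ 0.6352, -0.1903]))
strip ((466.0, 307.0, 31.4, 76.9, 89.0), array([0.4654, 0.307 ]))
[0.53922806 0.02053113 0.13070589] [-0.28948481  0.0501757   0.00282604]
```

Emit:
jog_arm:
  offset:
    - [-45,8,0]
    - [-90,16,0]
    - [-135,24,0]
    - [-180,32,0]
    - [-225,40,0]
    - [-265,46,0]
    - [-288,50,20]
    - [-288,50,40]
  dr:
    - [0,0,0]
    - [0,0,0]
    - [0,0,0]
    - [0,0,0]
    - [0,0,0]
    - [0,0,0]
    - [0,0,0]
    - [0,0,0]
  claw: [0.35,0.35,0.35,0.35,0.35,0.35,0.35,0.35]

```text
clock: 8.35
ee_pos: [0.6454, -0.2469, 0.0905]
eef_rot: [0.632, 0.775, 0.0, 0.003]
ft_force: [0.1, 0.4, -0.3]
gripper_width: 0.03
gripper_force: 0.0
```

```bash
python3 - <<'E'
from h import *
f=grab_frame("wrist");save(f,"w4.png",.8)
s=state();p=s["ee_pos"];M=R.from_quat(s["eef_rot"]).as_matrix();print(p,M.T@(np.array([.635,-.192,.009])-p))
d=search_frame(f,"plug");print([(x["xy"],plane(f,x["xy"],.018)) for x in d[:2]])
E
```

```text
[ 0.64143839 -0.24367752  0.08514982] [0.05172574 0.00433492 0.07626579]
[([256.3, 131.3], array([ 0.63582693, -0.19103029]))]
```

View pics/w4.png

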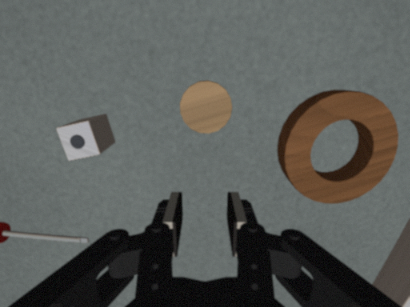

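The plug at (206,107) is straight ahead of the fingers, with the gauge (80,137) and roll (338,145) clear on both sides. I'll descend there.

Emit:
jog_arm:
  offset:
    - [-5,3,20]
    - [-5,3,45]
    - [-5,3,62]
    - [-5,3,74]
    - [-5,3,74]
    - [-5,3,74]
  dr:
    - [0,0,0]
    - [0,0,0]
    - [0,0,0]
    - [0,0,0]
    - [0,0,0]
    - [0,0,0]
  claw: [0.35,0.35,0.35,0.35,0.35,0.35]

```text
clock: 9.05
ee_pos: [0.6478, -0.2462, 0.0153]
eef_rot: [0.631, 0.776, 0.0, 0.0]
ft_force: [0.3, 0.4, 0.9]
gripper_width: 0.0298
gripper_force: 0.0
```

Emit:
jog_arm:
  offset:
    - [8,0,5]
    - [18,0,5]
    - [30,0,5]
    - [45,0,5]
    - [65,0,5]
    - [87,0,5]
    - [110,0,5]
    - [133,0,5]
  dr:
    - [0,0,0]
    - [0,0,0]
    - [0,0,0]
    - [0,0,0]
    - [0,0,0]
    - [0,0,0]
    - [0,0,0]
    - [0,0,0]
  claw: [0.35,0.35,0.35,0.35,0.35,0.35,0.35,0.35]

```text
clock: 9.85
ee_pos: [0.6197, -0.1138, 0.01]
eef_rot: [0.63, 0.776, 0.0, -0.0]
ft_force: [0.8, -0.8, 0.0]
gripper_width: 0.0302
gripper_force: 0.2
```

Emit:
jog_arm:
  offset:
    - [23,0,0]
    - [46,0,0]
    - [69,0,0]
    - [92,0,0]
    - [115,0,0]
    - [138,0,0]
    - [161,0,0]
    - [184,0,0]
  dr:
    - [0,0,0]
    - [0,0,0]
    - [0,0,0]
    - [0,0,0]
    - [0,0,0]
    - [0,0,0]
    - [0,0,0]
    - [0,0,0]
  claw: [0.35,0.35,0.35,0.35,0.35,0.35,0.35,0.35]

```text
clock: 10.65
ee_pos: [0.5815, 0.0662, 0.01]
eef_rot: [0.63, 0.776, -0.0, -0.0]
ft_force: [0.0, -0.7, 0.6]
gripper_width: 0.0297
gripper_force: 0.2
```

```bash
python3 - <<'E'
from h import *
f=grab_frame("wrist");save(f,"w5.png",.8)
s=state();print(s["ee_pos"],R.from_quat(s["eef_rot"]).as_matrix()[:,0])
d=search_frame(f,"plug");print([(x["xy"],plane(f,x["xy"],.018)) for x in d[:2]])
E
```

```text
[0.58032019 0.06937532 0.0098177 ] [-0.20675125  0.97839075  0.00233716]
[([254.4, 206.0], array([0.57561601, 0.09624204]))]
```

View pics/w5.png

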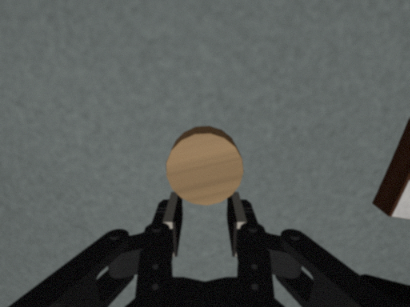

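Emit:
jog_arm:
  offset:
    - [16,0,0]
    - [33,0,0]
    - [50,0,0]
    - [66,0.4,0]
    - [82,1.5,0]
    - [98,3.3,0]
    - [114,5.4,0]
    - [130,8.2,0]
  dr:
    - [0,0,0]
    - [0,0,0]
    - [0,0,0]
    - [0,0,2.4]
    - [0,0,4.7]
    - [0,0,7]
    - [0,0,9.4]
    - [0,0,11.8]
  claw: [0.35,0.35,0.35,0.35,0.35,0.35,0.35,0.35]

```text
clock: 11.55
ee_pos: [0.5636, 0.1942, 0.0098]
eef_rot: [0.708, 0.707, -0.0, -0.0]
ft_force: [-1.2, -0.4, 0.1]
gripper_width: 0.03
gripper_force: 0.2
```

```bash
python3 - <<'E'
from h import *
f=grab_frame("wrist");save(f,"w6.png",.8)
s=state();print(s["ee_pos"],R.from_quat(s["eef_rot"]).as_matrix()[:,0])
d=search_frame(f,"plug");print([(x["xy"],plane(f,x["xy"],.018)) for x in d[:2]])
E
```

```text
[0.56377935 0.19659127 0.00997806] [0.00189722 0.99999671 0.00172429]
[([253.8, 207.6], array([0.56367274, 0.22425071]))]
```

View pics/w6.png

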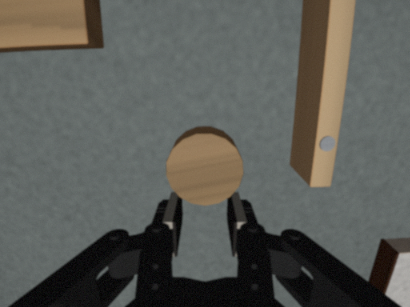

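Emit:
jog_arm:
  offset:
    - [12,-1,0]
    - [24,-3,0]
    - [36,-5,0]
    - [48,-6,0]
    - [60,-6,0]
    - [70,-6,0]
    - [76,-6,0]
    - [78,-6,0]
  dr:
    - [0,0,0]
    - [0,0,0]
    - [0,0,0]
    - [0,0,0]
    - [0,0,0]
    - [0,0,0]
    - [0,0,0]
    - [0,0,0]
  claw: [0.35,0.35,0.35,0.35,0.35,0.35,0.35,0.35]

```text
clock: 12.45
ee_pos: [0.5582, 0.2718, 0.0099]
eef_rot: [0.707, 0.707, 0.0, 0.0]
ft_force: [-0.2, -0.3, -0.2]
gripper_width: 0.03
gripper_force: 0.1
```

Emit:
jog_arm:
  offset:
    - [-15,0,0]
    - [-30,0,0]
    - [-35,0,-30]
    - [-60,0,-75]
    - [-100,0,-110]
    - [-150,0,-130]
    - [-200,0,-130]
    - [-240,0,-130]
  dr:
    - [0,0,0]
    - [0,0,0]
    - [0,0,0]
    - [0,0,0]
    - [0,0,0]
    - [0,0,0]
    - [0,0,0]
    - [0,0,0]
  claw: [0.35,0.35,0.35,0.35,0.35,0.35,0.35,0.35]

```text
clock: 13.25
ee_pos: [0.5582, 0.0272, 0.1415]
eef_rot: [0.707, 0.707, 0.001, 0.001]
ft_force: [0.0, -0.1, -0.2]
gripper_width: 0.0298
gripper_force: 0.0
```

Emit:
jog_arm:
  offset:
    - [-20,0,0]
    - [-30,0,0]
    - [-30,0,0]
  dr:
    - [0,0,0]
    - [0,0,0]
    - [0,0,0]
  claw: [0.35,0.35,0.35]

```text
clock: 13.55
ee_pos: [0.5575, -0.0012, 0.1397]
eef_rot: [0.708, 0.706, -0.0, -0.0]
ft_force: [-0.0, 0.2, 1.0]
gripper_width: 0.0296
gripper_force: 0.0
```

```bash
python3 - <<'E'
from h import *
t=grab_frame("top");im=t["image"][120:300,130:440,::-1];cv2.imwrite("pics/t9.png",cv2.resize(im,None,fx=2.5,fy=2.5,interpolation=2))
for k in((.465,.307,.022),(.558,.303,.022)):print(blob(t,proj(t,k),.022)[1:])
print(state()["ee_pos"],state()["clock"],plane(t,(348,211.5),.04))
E
```

```text
((466.0, 306.9, 31.2, 76.9, 89.0), array([0.4653, 0.307 ]))
((557.4, 300.1, 40.1, 40.1, 2.2), array([0.5578, 0.2998]))
[5.57646023e-01 1.48014872e-04 1.39650335e-01] 13.6 [ 0.53626651 -0.23709018]
```

View pics/t9.png

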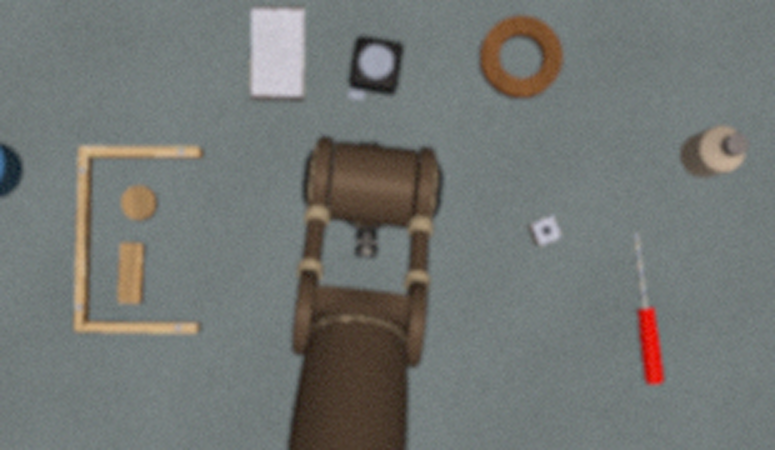

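The picture shows the plug (139,203) and the strip (131,273) well inside the bay; its mouth line is at about column 200. The gauge (545,230), driver, roll, tape and the rest stand where they were, and the arm is clear.

```bash
python3 -c "
from bench import hand_in;print(hand_in())"
```

```text
the job is handed in; nothing more can be done
None
```

I swept the strip and the plug along the bench into the scrap bay; the last top view shows both well behind the mouth line, the other things in view unmoved, and the job was handed in at about 14 s of the 67 s allowed.

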